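Slide the flat board under the inspection head

TASK

Slide the carrier with the flat circuit board, nose first, between the guide rails and under the low inspection head until its nose rests against the end stop, so that the board lies under the head, and let go of it. The other carrier, whose board bears a tall finned heat sink, would not fit: leave it where it is.

Things in the scene. Friction and masses are not known exactly. Their poses are not given: they have to be found in the camera images.
- flat_handle (a point): Centre (32 mm up) of the black grip block on the tail of the carrier to move: a loose aluminium plate 160 x 70 x 10 mm, about 0.36 kg, green board on its front half with low chips only (15 mm in all). Block: 12 mm across the carrier, 36 mm along it, from 10 to 54 mm up. Axes: x to the nose, y across, z up. Tail edge 16 mm behind, nose edge 144 mm ahead, board centre 96 mm ahead of it.
- flat_board (a point): Centre of the green board of that same carrier, 12 mm up, on its centre line, 48 mm behind the nose edge; same axes. The two carriers start side by side, in either order, one nearer the robot, noses within 15 degrees of world -y, towards the gantry.
- tall_handle (a point): Centre of the black grip block of the other carrier, to be left in place: same plate, block and axes as flat_handle, but an aluminium heat sink with fins, 56 mm above the table, stands on its board.
- lens_spot (a point): Point on the table under the fixed gantry's head. Axes: x along the travel (world -y within 12 degrees), y across, z up. Head: white box, 48 mm along x, 100 across, underside 30 mm up; camera and posts above to 160 mm, within x +-25 mm. Rails 14 mm high, 88 mm apart, from x -58 to 58 mm; mouth flares to 118 mm wide at x -88. Stop: 16 mm high bar, face at x +48; no floor plate.
Mind the look-alikes: they are no part of the job. Leave any orange look-alike of the part that bears flat_handle alone.

How it is judged:
By the outcome, as a careful person would: the job done as asked, in the order asked, and still so for the second after the job is handed in, with the robot touching nothing.
It also fails if it takes over 45 s, if anything falls off the work surface, if the arm or the gripper's body presses on something with over 40 N, if the wrist force passes 120 N, or if a joint passes its speed limit or range.

ROBOT

A 6-joint arm with a two-finger parallel gripper is mounted at the origin on the work surface. World frame = base frame: x ahead of the robot, y to its left, z up, the work surface at z = 0. Lengths are in m, angles in rad, forces in N, time in s.
With the tool pointing down it reaches from about 0.375 to 0.975 m from the base axis. Payload 3.8 kg.
Tool frame: the origin (TCP) lies midway between the tips of the shut fingers; the grasp point (between the pads) lies 19 mm behind it; z points along the fingers, y is the direction in which the jaws open and shut (so a half turn about z gives the same grasp; the last joint's range is limited). The gripper opens to 85 mm and grips with 20 to 120 N. Pads are 22 mm wide; open, the fingers measure 114 mm over their backs; the gripper's body (76 mm by 85 mm) begins 54 mm behind the grasp point. The pads swing forward as they close: fully open they stand 13 mm farther back than shut.
Start: joints at [-1.177, 0.264, 1.604, -0, 1.274, -0.037], TCP at [0.282, -0.613, 0.231] pointing down, gripper open.
Joint ranges: [-2.63, 2.63], [-0.94, 2.18], [0.31, 2.57], [-1.31, 4.45], [0, 2.66], [-2.55, 2.55]. Speed limits (rad/s): [2.57, 2.57, 3.14, 3.14, 3.14, 3.14].

INTERFACE

Orientations are given as a rotation vector (axis times angle).
In Python, from workcell import bot gives the robot as it stands.
- The arm moves only by the shell command python3 -m inch 'ROWS' [FORCE]. ROWS is JSON, a list of rows, each an object of numbers: "dx", "dy", "dz": the shift along the tool's x, y, z in m; "ax", "ay", "az": the turn, a rotation vector about the tool's x, y, z in degrees; "fingers": the opening, from -1 (shut) to 1 (fully open). A call has 1 to 20 rows; each row is the pose to reach, as a shift and turn from the pose measured when the call began, along the tool's axes at that moment; what a row does not reach only later rows make up. A row lasts 1/8 s, in which the tool goes at most 62.5 mm and 10.7 degrees, less where a joint would pass 70% of its speed; a pose out of reach is approached as far as the arm can. A call with a gripper value outside its range is refused whole. The fingers move at their own pace and stop on an object; FORCE is the grip in N (left out, the last holds). Time passes only in rows, so rows that repeat a pose let the fingers close. It gives the time, the measured TCP pose, the force and the opening at its end, in the units of the state.
- bot.read_state(): the state, without advancing time (a new reading comes with each control period).
- bot.read_camera(name): name is "scene" or "side" or "wrist"; returns (picture, depth): 480x640x3 uint8, blue, green, red; 480x640 float32, m along the optical axis (not along the pixel's ray), 0 where there is no reading.
- bot.get_calibration(name): a dict with "intrinsics" (3x3 intrinsics, pixels), "view" (4x4, takes a point from world to camera coordinates). Camera axes: x right, y down, z forward; pixel columns grow to the right and rows downward; lengths in m; the calibration is good to about 2 mm. A picture is of the moment at which its call begins: read the wrist's pose just before it. get_calibration takes no time and is no camera call; for the wrist camera it gives the pose at the moment of the call.
- bot.finish_job(): hands the job in, once; it reports no verdict.
Trained networks look in the newest picture that a camera, given by its name, has taken for a name from the list of things; names that differ only in an ending like _2 or _b are one class to them, and where a whole thing is asked for, a point or a joint stands for the part that bears it (a point fixed in the world has none). Each returns a list of dicts, best first, with "p" (0 to 1); they miss things now and then, are a little off and sometimes report something else, mostly with a low value. They report only what shows in the picture. A call takes as long as a camera call. They do not tell look-alikes from the thing itself.
- bot.masks_of(camera, thing): "region" (480x640 bool, what is visible of it) and "box" ([left, top, right, bottom] in pixels, round what is visible of it).
The state is a dict: "time": time; "q": joint angles; "joint_vel": joint speeds; "joint_torque": joint torques, N m; "tool_pos": TCP position; "tcp_rot": TCP orientation; "wrist_force": force on the tool from outside, world axes, zero at the start; "torque": the same for the moment, N m; "width": opening from 0.0 (shut) to 1.0 (fully open).
Only numpy, scipy, OpenCV 4.12 (cv2) and the standard library are available. Lean on these libraries where they do the work, as an engineer would, in place of code of your own. Each camera call takes 0.05 s, during which the arm holds its last target. There are 200 camera calls.

## Working session

There is one attempt and no reset: what is moved stays moved. The work goes in short steps, Python scripts to look and compute and a shell command to move; the robot and the scene stay as the last step left them, time stands still between calls to the robot, and variables do not carry over. Pictures are saved under pics/ and viewed, about 8 in all and at most 12, crops included, and the job is handed in when it is done.

```bash
mkdir -p pics; cat > h.py <<'E'
import numpy as np, cv2
from workcell import bot
def grab(n):
    c=bot.get_calibration(n); p,d=bot.read_camera(n); return p,d,np.array(c["intrinsics"]),np.array(c["view"])
def pts(mask,d,K,V):
    v,u=np.nonzero(mask&(d>0)); z=d[v,u]
    P=np.c_[(u-K[0,2])*z/K[0,0],(v-K[1,2])*z/K[1,1],z,np.ones(len(z))]
    return (np.linalg.inv(V)@P.T).T[:,:3]
def pix(p,K,V):
    c=V@np.r_[p,1]; return (K@c[:3]/c[2])[:2]
E
python3 - <<'E'
from h import *
s=bot.read_state(); print(s)
for n in("scene","side"):
    p,d,K,V=grab(n); cv2.imwrite(f"pics/{n}0.png",p)
    print(n,np.linalg.inv(V)[:3,3].round(3))
    for t in("flat_handle","flat_board","tall_handle","lens_spot"):
        try:
            for r in bot.masks_of(n,t)[:4]:
                P=pts(r["region"],d,K,V); print(n,t,round(r["p"],2),r["box"],np.median(P,0).round(3) if len(P) else None,P.max(0).round(3) if len(P) else '')
        except Exception as e: print(t,e)
E
```

```text
{'time': 0.0, 'q': array([-1.17689438e+00,  2.64743342e-01,  1.60541053e+00,  9.88345818e-06,
        1.27372327e+00, -3.68996835e-02]), 'joint_vel': array([ 1.40162453e-03, -1.75567641e-03, -2.02197282e-04, -4.51386008e-05,
        1.84917440e-03, -3.08275226e-04]), 'joint_torque': array([ 1.58180297e-03, -5.15100503e+01, -3.67314148e+01,  1.05843901e-04,
        1.29702155e-02, -5.96687073e-06]), 'tool_pos': array([ 0.28159012, -0.61262546,  0.22994894]), 'tcp_rot': array([-3.06679601e+00, -6.70995514e-01,  6.22099120e-04]), 'wrist_force': array([0.15835216, 0.0184361 , 0.31845751]), 'torque': array([0.06488879, 0.00937823, 0.01967923]), 'width': 0.9982372587046908}
scene [ 0.767 -0.26   0.704]
scene flat_handle 0.84 [323.0, 122.0, 385.8, 180.3] [0.278 0.256 0.011] [0.355 0.311 0.057]
scene flat_handle 0.7 [365.4, 167.1, 435.9, 243.8] [0.451 0.226 0.011] [0.502 0.357 0.056]
scene flat_board 0.93 [363.1, 168.6, 434.5, 244.8] [0.451 0.227 0.011] [0.502 0.357 0.056]
scene flat_board 0.78 [321.8, 122.2, 387.6, 178.9] [0.279 0.256 0.011] [0.355 0.311 0.057]
scene tall_handle 0.76 [412.5, 224.7, 492.3, 308.9] [0.614 0.179 0.012] [0.655 0.325 0.059]
side [-0.039  0.636  0.901]
side flat_handle 0.78 [274.2, 332.9, 366.8, 429.0] [0.265 0.271 0.011] [0.374 0.315 0.057]
side flat_handle 0.56 [220.2, 268.7, 298.6, 349.9] [0.438 0.237 0.011] [0.506 0.316 0.057]
side flat_board 0.71 [275.8, 331.5, 365.9, 430.0] [0.266 0.271 0.011] [0.374 0.315 0.057]
side flat_board 0.65 [218.8, 269.7, 294.4, 349.1] [0.437 0.239 0.011] [0.5   0.316 0.057]
side tall_handle 0.7 [171.9, 211.9, 248.9, 292.0] [0.594 0.197 0.013] [0.684 0.282 0.06 ]
side lens_spot 0.84 [332.6, 98.6, 410.4, 191.6] [ 0.524 -0.233  0.057] [ 0.673 -0.147  0.166]
```

View pics/scene0.png

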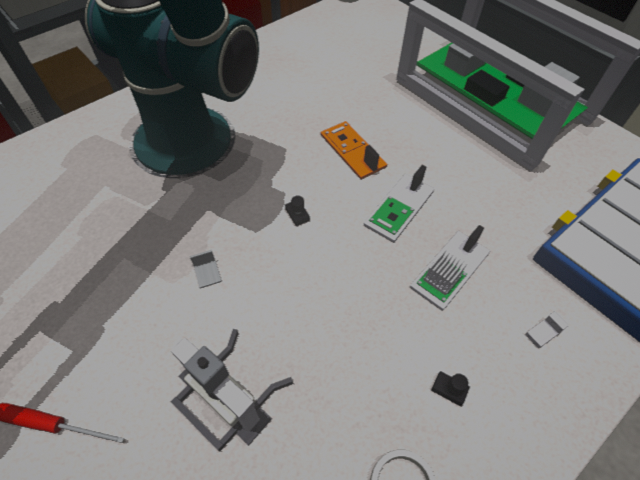

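The candidates are the orange look-alike at (352,148), the flat green-board carrier at (400,205) and the finned carrier at (450,265). By the description I choose (400,205). The gantry is at about (215,390), with its mouth towards the carriers.

```bash
python3 - <<'E'
from h import *
for n in("scene","side"):
    p,d,K,V=grab(n)
    for r in bot.masks_of(n,"flat_handle"):
        P=pts(r["region"],d,K,V); m=np.median(P,0)
        if m[0]<.38 or m[0]>.53: continue
        Q=P[(P[:,2]>.006)&(P[:,2]<.02)]; b=cv2.minAreaRect(Q[:,:2].astype(np.float32)); 
        H=P[P[:,2]>.03]; T=P[P[:,2]>.050]
        print(n,r["p"],r["box"],b,"handle",H.mean(0),len(H),(H.max(0)+H.min(0))/2,np.ptp(H,axis=0),"top",T.mean(0))
    # gantry points heightmap, top view
    P=pts(np.ones(d.shape,bool),d,K,V); C=p[d>0]
    s=(P[:,0]>.3)&(P[:,0]<.8)&(P[:,1]>-.42)&(P[:,1]<.38); Q=P[s]
    im=np.zeros((800,500,3),np.uint8); o=np.argsort(Q[:,2]); Q=Q[o]
    u=((Q[:,0]-.3)*1000).astype(int); v=((.38-Q[:,1])*1000).astype(int)
    hh=np.clip(Q[:,2]/.17*255,0,255).astype(np.uint8)
    im[v,u]=C[s][o]; im2=cv2.applyColorMap(hh.reshape(-1,1),cv2.COLORMAP_JET)[:,0]
    hm=np.zeros_like(im); hm[v,u]=im2
    cv2.imwrite(f"pics/top_{n}.png",cv2.resize(np.hstack([cv2.dilate(im,np.ones((2,2))),cv2.dilate(hm,np.ones((2,2)))]),(750,600)))
    np.save(f"P_{n}.npy",P)
    k=(0,0)
    c=p[160:320,350:510] if n=="scene" else p[80:360,160:420]
    cv2.imwrite(f"pics/crop_{n}.png",cv2.resize(c,None,fx=2.2 if n=="side" else 3.5,fy=2.2 if n=="side" else 3.5,interpolation=cv2.INTER_CUBIC))
a=cv2.imread("pics/top_scene.png");
E
```

```text
scene 0.79 [363.6, 166.9, 433.5, 246.1] ((0.44962990283966064, 0.23004412651062012), (0.07054918259382248, 0.16318880021572113), 13.397939682006836) handle [0.43726922 0.28790151 0.04744453] 162 [0.43559242 0.29169087 0.04295195] [0.0176009  0.03655718 0.02586132] top [0.43552653 0.29115608 0.05354233]
side 0.71 [219.5, 270.1, 296.8, 350.2] ((0.44583773612976074, 0.23253652453422546), (0.07151195406913757, 0.16349728405475616), 14.298388481140137) handle [0.42931202 0.29549843 0.04718014] 252 [0.43170847 0.29376662 0.04364632] [0.02040536 0.0370011  0.0268025 ] top [0.43129193 0.29396267 0.05309536]
```

View pics/crop_side.png

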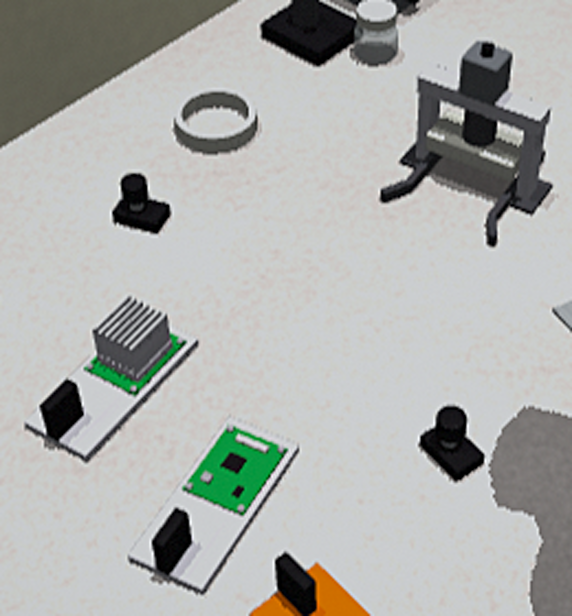

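View pics/top_side.png

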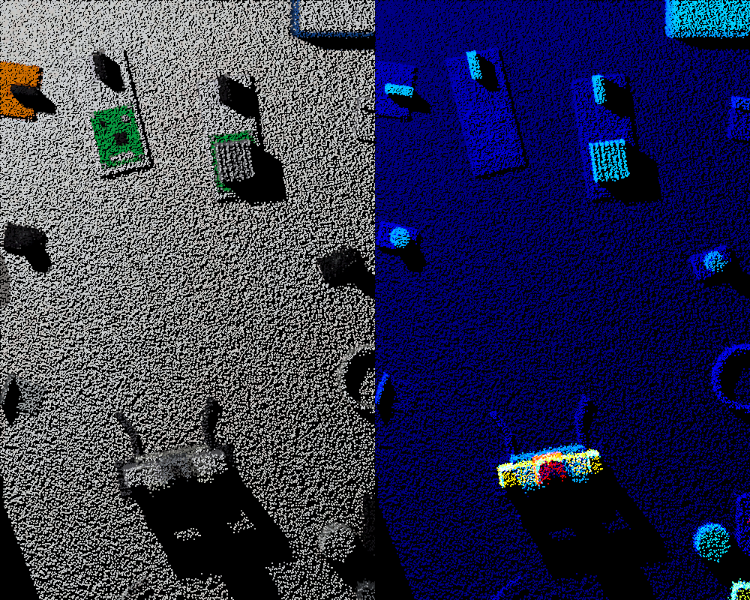

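The side crop confirms the flat carrier and shows a clear path to the gantry mouth. Next I need the exact gantry pose.

```bash
python3 - <<'E'
from h import *
ims=[]
for n in("scene","side"):
    P=np.load(f"P_{n}.npy"); 
    s=(P[:,0]>.41)&(P[:,0]<.65)&(P[:,1]>-.36)&(P[:,1]<-.12)&(P[:,2]>.006); Q=P[s]
    im=np.full((600,400,3),40,np.uint8); Q=Q[np.argsort(Q[:,2])]
    im=np.full((400,400,3),30,np.uint8)
    for q in Q:
        z=q[2]; c=(0,200,0) if z<.012 else (0,255,255) if z<.02 else (255,120,0) if z<.05 else (255,0,255) if z<.11 else (0,0,255)
        cv2.circle(im,(int((q[0]-.41)/.0006),int((-.12-q[1])/.0006)),1,c,-1)
    for k in range(1,12):
        cv2.line(im,(int(k*.02/.0006),0),(int(k*.02/.0006),6),(255,)*3,1); cv2.line(im,(0,int(k*.02/.0006)),(6,int(k*.02/.0006)),(255,)*3,1)
    ims.append(im)
    # posts/beam above .06
    H=Q[(Q[:,2]>.10)]; print(n,cv2.minAreaRect(H[:,:2].astype(np.float32)),len(H))
    F=Q[(Q[:,2]>.009)&(Q[:,2]<.0155)]; print(len(F))
cv2.imwrite("pics/gan.png",np.hstack(ims))
E
```

```text
scene ((0.535129189491272, -0.245711088180542), (0.13664640486240387, 0.03615575656294823), 9.660798072814941) 2440
750
side ((0.5322685837745667, -0.2434556931257248), (0.13683263957500458, 0.04043255373835564), 11.572284698486328) 1029
257
```

View pics/gan.png

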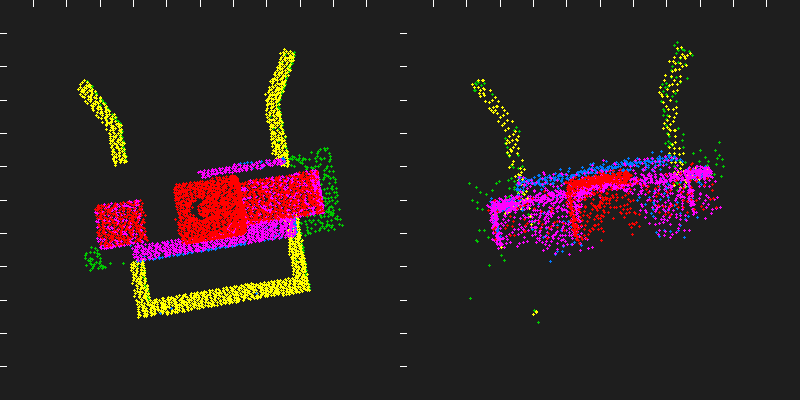

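```bash
python3 - <<'E'
from h import *
from scipy.optimize import least_squares
for n in("scene","side"):
    P=np.load(f"P_{n}.npy")
    s=(P[:,0]>.44)&(P[:,0]<.61)&(P[:,1]>-.33)&(P[:,1]<-.14)&(P[:,2]>.010)&(P[:,2]<.0195); Q=P[s][:,:2]
    def seg(p,a,b):
        a,b=np.array(a),np.array(b); t=np.clip((p-a)@(b-a)/((b-a)@(b-a)),0,1); return np.linalg.norm(p-a-t[:,None]*(b-a),axis=1)
    def f(v):
        c,th,w=v[:2],v[2],v[3]; ux=np.array([np.sin(th),-np.cos(th)]); uy=np.array([np.cos(th),np.sin(th)])
        L=np.c_[(Q-c)@ux,(Q-c)@uy]; h=w/2
        D=[]
        for g in(1,-1):
            D+=[seg(L,(-.058,g*(.044+h)),(.058,g*(.044+h))),seg(L,(-.088,g*(.059+h)),(-.058,g*(.044+h)))]
        D.append(seg(L,(.048+h,-.044),(.048+h,.044)))
        return np.maximum(np.min(D,0)-h*0,0)
    r=least_squares(f,[.53,-.24,.17,.008],loss="soft_l1",f_scale=.003); print(n,r.x.round(4),np.degrees(r.x[2]),np.sqrt(np.mean(r.fun**2)),len(Q))
E
```

```text
scene [ 0.536  -0.2463  0.1639  0.0084] 9.389063687175499 0.003558491671305966 1284
side [ 0.5319 -0.2428  0.1604  0.0106] 9.192400694101865 0.005598110080390534 272
```

```bash
python3 -m inch '[{"dx":0.033,"dy":-0.041,"az":-4},{"dx":0.067,"dy":-0.083,"az":-8},{"dx":0.1,"dy":-0.124,"az":-13},{"dx":0.133,"dy":-0.165,"az":-17},{"dx":0.167,"dy":-0.207,"az":-22},{"dx":0.2,"dy":-0.248,"az":-26},{"dx":0.233,"dy":-0.289,"az":-30},{"dx":0.267,"dy":-0.33,"az":-35},{"dx":0.3,"dy":-0.372,"az":-40},{"dx":0.324,"dy":-0.415,"az":-44},{"dx":0.348,"dy":-0.458,"az":-48},{"dx":0.372,"dy":-0.501,"az":-53},{"dx":0.396,"dy":-0.544,"az":-57},{"dx":0.42,"dy":-0.587,"az":-61},{"dx":0.444,"dy":-0.63,"az":-66},{"dx":0.468,"dy":-0.673,"az":-70},{"dx":0.492,"dy":-0.716,"az":-75},{"dx":0.516,"dy":-0.759,"az":-79},{"dx":0.516,"dy":-0.759,"az":-79},{"dx":0.516,"dy":-0.759,"az":-79}]'
python3 - <<'E'
from h import *
s=bot.read_state(); print(s["tool_pos"],s["tcp_rot"],s["q"])
p,d,K,V=grab("wrist"); cv2.imwrite("pics/w1.png",p); print("cam",np.linalg.inv(V)[:3,3])
for r in bot.masks_of("wrist","flat_handle"):
    P=pts(r["region"],d,K,V)
    Q=P[(P[:,2]>.005)&(P[:,2]<.02)]; T=P[P[:,2]>.046]
    print(r["p"],r["box"],cv2.minAreaRect(Q[:,:2].astype(np.float32)) if len(Q) else '',T.mean(0) if len(T) else '',cv2.minAreaRect(T[:,:2].astype(np.float32)) if len(T) else '')
E
```

```text
[ 0.2818678  -0.61334735  0.231317  ] [ 3.06893608e+00  6.71450349e-01 -1.82405316e-05] [-1.17690854e+00  2.63872501e-01  1.60396537e+00 -2.34821247e-05
  1.27369573e+00 -3.68957353e-02]
cam [ 0.35558252 -0.57915946  0.37374586]invalid input at $[0]: expected keys dx, dy, dz, ax, ay, az, fingers
```

View pics/w1.png

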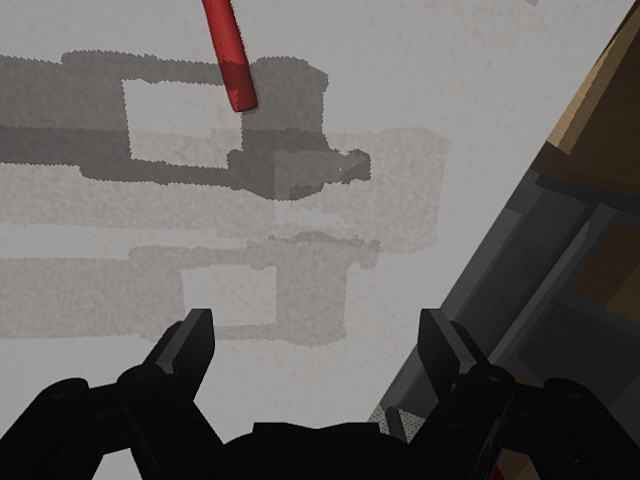

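The call was refused because every row needs all seven keys. I retyped it with a viewing pose slightly nose-ward of the handle.

```bash
python3 -m inch '[{"dx":0.033,"dy":-0.041,"dz":0,"ax":0,"ay":0,"az":-4,"fingers":1},{"dx":0.067,"dy":-0.083,"dz":0,"ax":0,"ay":0,"az":-8,"fingers":1},{"dx":0.1,"dy":-0.124,"dz":0,"ax":0,"ay":0,"az":-13,"fingers":1},{"dx":0.133,"dy":-0.165,"dz":0,"ax":0,"ay":0,"az":-18,"fingers":1},{"dx":0.167,"dy":-0.207,"dz":0,"ax":0,"ay":0,"az":-23,"fingers":1},{"dx":0.2,"dy":-0.248,"dz":0,"ax":0,"ay":0,"az":-28,"fingers":1},{"dx":0.233,"dy":-0.289,"dz":0,"ax":0,"ay":0,"az":-33,"fingers":1},{"dx":0.267,"dy":-0.33,"dz":0,"ax":0,"ay":0,"az":-38,"fingers":1},{"dx":0.3,"dy":-0.372,"dz":0,"ax":0,"ay":0,"az":-43,"fingers":1},{"dx":0.324,"dy":-0.408,"dz":0,"ax":0,"ay":0,"az":-48,"fingers":1},{"dx":0.347,"dy":-0.444,"dz":0,"ax":0,"ay":0,"az":-53,"fingers":1},{"dx":0.37,"dy":-0.48,"dz":0,"ax":0,"ay":0,"az":-58,"fingers":1},{"dx":0.394,"dy":-0.516,"dz":0,"ax":0,"ay":0,"az":-63,"fingers":1},{"dx":0.418,"dy":-0.552,"dz":0,"ax":0,"ay":0,"az":-68,"fingers":1},{"dx":0.441,"dy":-0.588,"dz":0,"ax":0,"ay":0,"az":-72,"fingers":1},{"dx":0.465,"dy":-0.624,"dz":0,"ax":0,"ay":0,"az":-76,"fingers":1},{"dx":0.488,"dy":-0.66,"dz":0,"ax":0,"ay":0,"az":-79,"fingers":1},{"dx":0.488,"dy":-0.66,"dz":0,"ax":0,"ay":0,"az":-79,"fingers":1},{"dx":0.488,"dy":-0.66,"dz":0,"ax":0,"ay":0,"az":-79,"fingers":1}]'
python3 - <<'E'
from h import *
s=bot.read_state(); print(s["tool_pos"],s["tcp_rot"],s["q"])
p,d,K,V=grab("wrist"); cv2.imwrite("pics/w2.png",p); print("cam",np.linalg.inv(V)[:3,3])
for r in bot.masks_of("wrist","flat_handle"):
    P=pts(r["region"],d,K,V)
    Q=P[(P[:,2]>.005)&(P[:,2]<.02)]; T=P[P[:,2]>.046]
    print(r["p"],r["box"],cv2.minAreaRect(Q[:,:2].astype(np.float32)) if len(Q) else '',T.mean(0) if len(T) else '',cv2.minAreaRect(T[:,:2].astype(np.float32)) if len(T) else '')
E
```

```text
time: 3.18
tool_pos: [0.4494, 0.1898, 0.2312]
tcp_rot: [1.941, 2.47, -0.001]
wrist_force: [0.7, 0.0, -0.1]
width: 1.0
[0.44943623 0.1897855  0.23118837] [ 1.94056873e+00  2.47032513e+00 -1.30181472e-03] [ 3.48935528e-01 -9.48683898e-02  1.99157909e+00 -6.45616164e-04
  1.24547768e+00  1.10083447e-01]
cam [0.4309779  0.26865588 0.37352921]
0.91 [59.0, 4.9, 244.7, 147.8] ((0.27108192443847656, 0.26918256282806396), (0.07011079788208008, 0.1630086451768875), 81.7613754272461) [0.33448639 0.26027381 0.05313579] ((0.33355623483657837, 0.26016393303871155), (0.012046802788972855, 0.03623218834400177), 81.7550277709961)
0.83 [288.1, 70.1, 362.3, 244.0] ((0.44869664311408997, 0.23167896270751953), (0.07007809728384018, 0.15957364439964294), 13.439074516296387) [0.43368265 0.29381723 0.05338725] ((0.4338286817073822, 0.29390403628349304), (0.011875279247760773, 0.035902805626392365), 13.854606628417969)
```

View pics/w2.png

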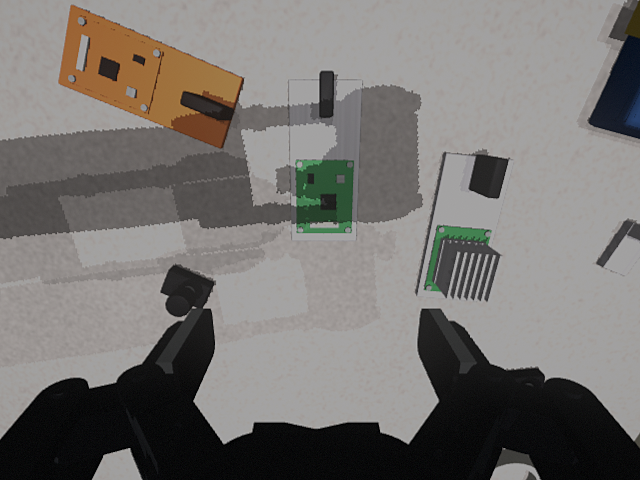

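The flat carrier is in the middle. Its grip block at pixel (326,93) corresponds to (0.434, 0.294), which agrees with the scene and side cameras. The orange one is at (150,75) and the finned one at (465,225), both clear of the approach.

```bash
python3 -m inch '[{"dx":0.04,"dy":0.004,"dz":0,"ax":0,"ay":0,"az":0,"fingers":0.5},{"dx":0.08,"dy":0.008,"dz":0.02,"ax":0,"ay":0,"az":0,"fingers":0.5},{"dx":0.105,"dy":0.0095,"dz":0.06,"ax":0,"ay":0,"az":0,"fingers":0.5},{"dx":0.105,"dy":0.0095,"dz":0.1,"ax":0,"ay":0,"az":0,"fingers":0.5},{"dx":0.105,"dy":0.0095,"dz":0.14,"ax":0,"ay":0,"az":0,"fingers":0.5},{"dx":0.105,"dy":0.0095,"dz":0.17,"ax":0,"ay":0,"az":0,"fingers":0.5},{"dx":0.105,"dy":0.0095,"dz":0.19,"ax":0,"ay":0,"az":0,"fingers":0.5},{"dx":0.105,"dy":0.0095,"dz":0.205,"ax":0,"ay":0,"az":0,"fingers":0.5},{"dx":0.105,"dy":0.0095,"dz":0.211,"ax":0,"ay":0,"az":0,"fingers":0.5},{"dx":0.105,"dy":0.0095,"dz":0.211,"ax":0,"ay":0,"az":0,"fingers":0.5}]'
```

```text
time: 4.53
tool_pos: [0.4343, 0.2931, 0.0203]
tcp_rot: [1.943, 2.468, -0.001]
wrist_force: [-0.0, 0.4, 0.5]
width: 0.749
```

```bash
python3 -m inch '[{"dx":0,"dy":0,"dz":0,"ax":0,"ay":0,"az":0,"fingers":-1},{"dx":0,"dy":0,"dz":0,"ax":0,"ay":0,"az":0,"fingers":-1},{"dx":0,"dy":0,"dz":0,"ax":0,"ay":0,"az":0,"fingers":-1},{"dx":0,"dy":0,"dz":0,"ax":0,"ay":0,"az":0,"fingers":-1},{"dx":0,"dy":0,"dz":0,"ax":0,"ay":0,"az":0,"fingers":-1},{"dx":0,"dy":0,"dz":0,"ax":0,"ay":0,"az":0,"fingers":-1},{"dx":0,"dy":0,"dz":0,"ax":0,"ay":0,"az":0,"fingers":-1},{"dx":0,"dy":0,"dz":0,"ax":0,"ay":0,"az":0,"fingers":-1},{"dx":0,"dy":0,"dz":0,"ax":0,"ay":0,"az":0,"fingers":-1},{"dx":0,"dy":0,"dz":0,"ax":0,"ay":0,"az":0,"fingers":-1}]' 50
```

```text
time: 5.78
tool_pos: [0.4347, 0.2935, 0.021]
tcp_rot: [1.943, 2.468, 0.001]
wrist_force: [-2.3, -1.0, 5.3]
width: 0.133
```

```bash
python3 -m inch '[{"dx":-0.015,"dy":0,"dz":0,"ax":0,"ay":0,"az":0.2,"fingers":-1},{"dx":-0.04,"dy":-0.001,"dz":0,"ax":0,"ay":0,"az":0.6,"fingers":-1},{"dx":-0.07,"dy":-0.002,"dz":0,"ax":0,"ay":0,"az":1,"fingers":-1},{"dx":-0.1,"dy":-0.003,"dz":0,"ax":0,"ay":0,"az":1.5,"fingers":-1},{"dx":-0.13,"dy":-0.004,"dz":0,"ax":0,"ay":0,"az":1.9,"fingers":-1},{"dx":-0.16,"dy":-0.005,"dz":0,"ax":0,"ay":0,"az":2.3,"fingers":-1},{"dx":-0.19,"dy":-0.006,"dz":0,"ax":0,"ay":0,"az":2.8,"fingers":-1},{"dx":-0.22,"dy":-0.007,"dz":0,"ax":0,"ay":0,"az":3.2,"fingers":-1},{"dx":-0.25,"dy":-0.008,"dz":0,"ax":0,"ay":0,"az":3.7,"fingers":-1},{"dx":-0.275,"dy":-0.009,"dz":0,"ax":0,"ay":0,"az":4.1,"fingers":-1},{"dx":-0.294,"dy":-0.0095,"dz":0,"ax":0,"ay":0,"az":4.3,"fingers":-1},{"dx":-0.294,"dy":-0.0095,"dz":0,"ax":0,"ay":0,"az":4.3,"fingers":-1},{"dx":-0.294,"dy":-0.0095,"dz":0,"ax":0,"ay":0,"az":4.3,"fingers":-1}]'
python3 - <<'E'
from h import *
s=bot.read_state(); print(s["tool_pos"],s["tcp_rot"],s["wrist_force"])
p,d,K,V=grab("scene"); cv2.imwrite("pics/s2.png",cv2.resize(p[150:470,130:450],None,fx=1.85,fy=1.85,interpolation=cv2.INTER_CUBIC))
lens=np.array([.536,-.2463]); th=np.radians(9.39); ux=np.array([np.sin(th),-np.cos(th)]); uy=np.array([np.cos(th),np.sin(th)])
for t in("flat_board","flat_handle"):
  for r in bot.masks_of("scene",t):
    P=pts(r["region"],d,K,V)
    Q=P[(P[:,2]>.005)&(P[:,2]<.02)]; 
    if len(Q)<30: continue
    b=cv2.minAreaRect(Q[:,:2].astype(np.float32)); L=np.c_[(Q[:,:2]-lens)@ux,(Q[:,:2]-lens)@uy]
    print(t,r["p"],r["box"],b,"nose x",np.percentile(L[:,0],[0,1,99,100]),"y",np.percentile(L[:,1],[0,2,98,100]))
E
```

```text
time: 7.4
tool_pos: [0.4943, 0.005, 0.021]
tcp_rot: [2.034, 2.393, 0.0]
wrist_force: [0.0, -3.3, 1.4]
width: 0.134
[0.49433782 0.00504721 0.02098959] [2.03397891e+00 2.39316668e+00 2.52073540e-05] [ 0.03142196 -3.32399519  1.40976474]
flat_board 0.71 [257.3, 273.0, 349.8, 357.8] ((0.5056139826774597, -0.059415385127067566), (0.07061997801065445, 0.15858663618564606), 9.323481559753418) nose x [-0.26859665 -0.26352029 -0.11089792 -0.11003823] y [-0.03479226 -0.03226803  0.03478801  0.03589649]
flat_board 0.7 [368.0, 152.0, 386.7, 173.9] ((0.3392661213874817, 0.2672690451145172), (0.054253458976745605, 0.028023209422826767), 85.7768783569336) nose x [-0.56844792 -0.56677318 -0.51155129 -0.50992026] y [-0.11754029 -0.11491926 -0.09314221 -0.09139726]
flat_handle 0.86 [260.3, 273.5, 348.0, 360.7] ((0.5056087970733643, -0.05938363075256348), (0.07061997801065445, 0.15852224826812744), 9.323481559753418) nose x [-0.26859665 -0.26283983 -0.11095453 -0.11009463] y [-0.03479226 -0.03237481  0.0347883   0.03589649]
flat_handle 0.73 [369.6, 150.0, 389.2, 177.4] ((0.34576624631881714, 0.27182215452194214), (0.023355547338724136, 0.055090367794036865), 15.162762641906738) nose x [-0.56844792 -0.56696019 -0.51524842 -0.51419365] y [-0.11754029 -0.11383594 -0.09337792 -0.09283941]
```

View pics/s2.png

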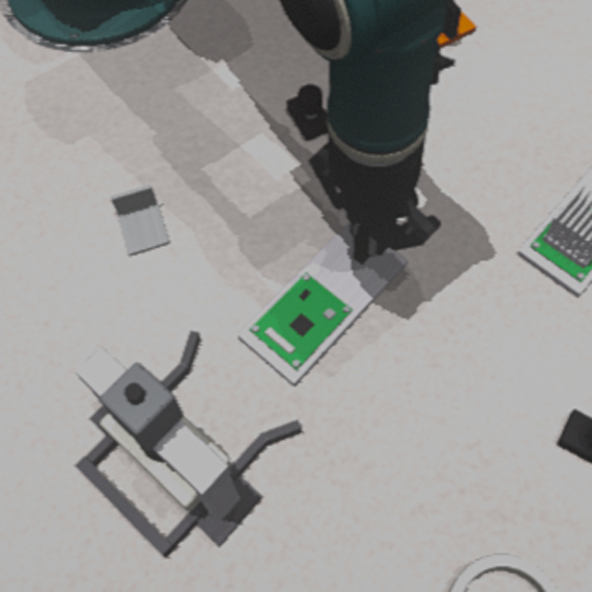

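The carrier is lined up with the mouth: its yaw is 9.3°, it is about 1 mm off centre, and the nose is 158 mm from the stop.

```bash
python3 -m inch '[{"dx":-0.01,"dy":0,"dz":0,"ax":0,"ay":0,"az":0,"fingers":-1},{"dx":-0.025,"dy":0,"dz":0,"ax":0,"ay":0,"az":0,"fingers":-1},{"dx":-0.04,"dy":0,"dz":0,"ax":0,"ay":0,"az":0,"fingers":-1},{"dx":-0.055,"dy":0,"dz":0,"ax":0,"ay":0,"az":0,"fingers":-1},{"dx":-0.07,"dy":0,"dz":0,"ax":0,"ay":0,"az":0,"fingers":-1},{"dx":-0.085,"dy":0,"dz":0,"ax":0,"ay":0,"az":0,"fingers":-1},{"dx":-0.1,"dy":0,"dz":0,"ax":0,"ay":0,"az":0,"fingers":-1},{"dx":-0.112,"dy":0,"dz":0,"ax":0,"ay":0,"az":0,"fingers":-1},{"dx":-0.124,"dy":0,"dz":0,"ax":0,"ay":0,"az":0,"fingers":-1},{"dx":-0.134,"dy":0,"dz":0,"ax":0,"ay":0,"az":0,"fingers":-1},{"dx":-0.142,"dy":0,"dz":0,"ax":0,"ay":0,"az":0,"fingers":-1},{"dx":-0.148,"dy":0,"dz":0,"ax":0,"ay":0,"az":0,"fingers":-1},{"dx":-0.15,"dy":0,"dz":0,"ax":0,"ay":0,"az":0,"fingers":-1},{"dx":-0.15,"dy":0,"dz":0,"ax":0,"ay":0,"az":0,"fingers":-1}]'
```

```text
time: 9.3
tool_pos: [0.5187, -0.1427, 0.021]
tcp_rot: [2.032, 2.394, -0.0]
wrist_force: [-0.7, -0.4, 1.2]
width: 0.133
```

```bash
python3 -m inch '[{"dx":-0.002,"dy":0,"dz":0,"ax":0,"ay":0,"az":0,"fingers":-1},{"dx":-0.004,"dy":0,"dz":0,"ax":0,"ay":0,"az":0,"fingers":-1},{"dx":-0.006,"dy":0,"dz":0,"ax":0,"ay":0,"az":0,"fingers":-1},{"dx":-0.007,"dy":0,"dz":0,"ax":0,"ay":0,"az":0,"fingers":-1},{"dx":-0.008,"dy":0,"dz":0,"ax":0,"ay":0,"az":0,"fingers":-1},{"dx":-0.008,"dy":0,"dz":0,"ax":0,"ay":0,"az":0,"fingers":-1}]'
```

```text
time: 10.05
tool_pos: [0.52, -0.1506, 0.021]
tcp_rot: [2.032, 2.394, -0.0]
wrist_force: [-0.4, 3.4, 3.4]
width: 0.137
```

```bash
python3 -m inch '[{"dx":-0.001,"dy":0,"dz":0,"ax":0,"ay":0,"az":0,"fingers":-1},{"dx":-0.002,"dy":0,"dz":0,"ax":0,"ay":0,"az":0,"fingers":-1},{"dx":-0.002,"dy":0,"dz":0,"ax":0,"ay":0,"az":0,"fingers":-1},{"dx":-0.002,"dy":0,"dz":0,"ax":0,"ay":0,"az":0,"fingers":-1}]'
```

```text
time: 10.55
tool_pos: [0.5198, -0.1507, 0.021]
tcp_rot: [-2.033, -2.393, -0.002]
wrist_force: [-0.9, 10.8, 5.7]
width: 0.131
```

It is in contact: the push rose to 11 N and the tool did not move. Now I'll release and look.

```bash
python3 -m inch '[{"dx":0,"dy":0,"dz":0,"ax":0,"ay":0,"az":0,"fingers":-0.2},{"dx":0,"dy":0,"dz":0,"ax":0,"ay":0,"az":0,"fingers":-0.2},{"dx":0,"dy":0,"dz":0,"ax":0,"ay":0,"az":0,"fingers":-0.2},{"dx":0,"dy":0,"dz":0,"ax":0,"ay":0,"az":0,"fingers":-0.2},{"dx":0,"dy":0,"dz":-0.015,"ax":0,"ay":0,"az":0,"fingers":-0.2},{"dx":0,"dy":0,"dz":-0.04,"ax":0,"ay":0,"az":0,"fingers":-0.2},{"dx":0,"dy":0,"dz":-0.08,"ax":0,"ay":0,"az":0,"fingers":-0.2},{"dx":0.03,"dy":0,"dz":-0.12,"ax":0,"ay":0,"az":0,"fingers":-0.2},{"dx":0.08,"dy":0,"dz":-0.16,"ax":0,"ay":0,"az":0,"fingers":-0.2},{"dx":0.12,"dy":0,"dz":-0.2,"ax":0,"ay":0,"az":0,"fingers":-0.2},{"dx":0.15,"dy":0,"dz":-0.2,"ax":0,"ay":0,"az":0,"fingers":-0.2},{"dx":0.15,"dy":0,"dz":-0.2,"ax":0,"ay":0,"az":0,"fingers":-0.2},{"dx":0.15,"dy":0,"dz":-0.2,"ax":0,"ay":0,"az":0,"fingers":-0.2}]'
python3 - <<'E'
from h import *
s=bot.read_state(); print(s["tool_pos"],s["wrist_force"])
p,d,K,V=grab("scene"); cv2.imwrite("pics/s3.png",cv2.resize(p[290:460,130:330],None,fx=3.5,fy=3.5,interpolation=cv2.INTER_CUBIC))
lens=np.array([.536,-.2463]); th=np.radians(9.39); ux=np.array([np.sin(th),-np.cos(th)]); uy=np.array([np.cos(th),np.sin(th)])
P=pts(np.ones(d.shape,bool),d,K,V); L=np.c_[(P[:,:2]-lens)@ux,(P[:,:2]-lens)@uy,P[:,2]]
Q=L[(L[:,0]>-.15)&(L[:,0]<.047)&(abs(L[:,1])<.0405)&(L[:,2]>.006)&(L[:,2]<.0135)]
print("plate x",np.percentile(Q[:,0],[0,1,99,100]),"y",np.percentile(Q[:,1],[1,99]),len(Q))
f=L[(L[:,0]>.025)&(L[:,0]<.05)&(abs(L[:,1])<.03)&(L[:,2]<.025)]
for a in np.arange(.026,.05,.003):
    k=f[(f[:,0]>=a)&(f[:,0]<a+.003)]; print(round(a,3),len(k),np.median(k[:,2]).round(4) if len(k) else '')
H=L[(L[:,0]>-.13)&(L[:,0]<-.06)&(abs(L[:,1])<.03)&(L[:,2]>.046)&(L[:,2]<.06)]; print("handle",H.mean(0),H.min(0),H.max(0))
E
```

```text
time: 12.18
tool_pos: [0.4955, -0.0035, 0.2216]
tcp_rot: [-2.032, -2.394, -0.001]
wrist_force: [-0.6, 0.6, 0.4]
width: 0.396
[ 0.49551832 -0.00346635  0.22155532] [-0.64873338  0.61611945  0.40503111]
plate x [-0.11264594 -0.11083497  0.04630466  0.04662462] y [-0.03421598  0.03487789] 2516
0.026 81 0.0141
0.029 80 0.0135
0.032 104 0.0126
0.035 88 0.0122
0.038 82 0.0105
0.041 82 0.0108
0.044 81 0.0104
0.047 84 0.0165
0.05 0 
handle [-0.0958857   0.0013019   0.05328826] [-0.11481385 -0.00532957  0.04612033] [-0.07858032  0.00719813  0.05837587]
```

View pics/s3.png

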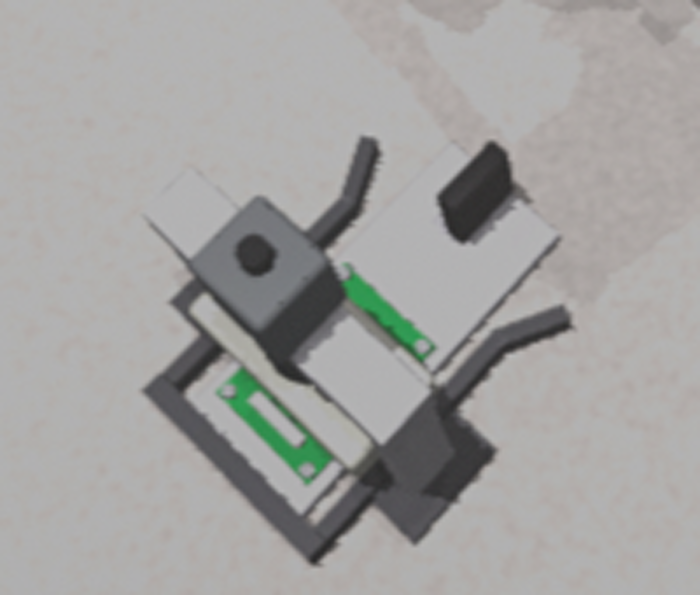

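The nose touches the stop bar with no gap (edge from about (150,390) to (310,550) in the crop). The board lies under the head, and the handle is at x = -96 mm as specified. The gripper is clear, so I'm handing in.

```bash
python3 -c "
from workcell import bot
print(bot.finish_job())"
```

```text
the job is handed in; nothing more can be done
None
```

The flat-board carrier is in the gantry with its nose against the end stop and its board under the head. I gripped it by the block, slid it along the table between the rails, released it and backed the arm clear. I handed the job in at about 12 s of robot time, well under the 45 s limit.

**At the stop:** pushing the last 2 mm raised the push force to 11 N without the tool moving.

**After release:**
- The grip block measured 95.9 mm behind the lens spot, against 96 mm expected, and about 1 mm off centre.
- The plate's height readings ran right up to the stop bar with no gap.
- The gripper was about 0.2 m above the table and clear, with the wrist force near zero.

**Other carriers:** the arm did not go near the finned or orange carrier. The picture at the gantry mouth showed nothing amiss with either, but I did not re-measure them at the end.

**What disagreed:** the scene and side cameras differed by about 4 mm on absolute positions. They agreed within 1 mm on the distance from carrier to gantry, which is what I used. My first move call was refused because its rows lacked some keys; nothing moved.

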